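Open the push-to-open flap of the underglaze cabinet

TASK

The low cabinet on the potter's bench keeps its underglazes under a handle-less push-to-open flap, and a small jar has been left standing on that flap. With the fingers only touching and pushing, never gripping or lifting the jar, slide it sideways onto the fixed part of the cabinet top so that it stands upright and wholly clear of the flap; then press the flap down lightly at its front edge until the catch clicks, let it spring ajar by itself, and push it up from below and over past upright so that it stays wide open, leaving everything else where it is.

Things in the scene. Friction and masses are not known exactly. Their poses are not given: they have to be found in the camera images.
- cabinet: low plywood cabinet with white tops, fixed to the bench, 260 deep (x) x 460 wide (y) x 112 mm high. Origin: centre of its underside, on the bench. Its x points from its front (nearest the robot) to its back, y to its left as seen from the robot, z up. Its top has a flap on the left and a fixed top on the right; behind the flap lies a fixed rail (x 77 to 130 mm). The two drawers are not used.
- fixed_top (a point): middle of the upper face of the cabinet's fixed top, 110.5 mm above the bench. The fixed top spans cabinet x -130 to 130 mm and y -230 to -44 mm; a 3 mm gap divides it from the flap, whose upper face stands 1.5 mm higher
- flap (a joint): angle of the flap: 0 shut and level, growing as its front rises, stop at 1.80 (past upright, where it stays by its weight; below 1.6 it falls back). Pressing its front edge with 8 to 10 N sinks it 4 to 5 mm (-0.024; stop -0.028) and trips the catch; the press taken away, a spring lifts it in about 0.5 s to 0.24, front edge 48 mm up, where it rests. From there about 2 N lifts it. The catch does not re-engage.
- flap_press (a point): point on the flap's upper face (112 mm above the bench when shut), midway along its width and 20 mm behind its front edge, above the catch: the place to press. The flap is a plain white board without a handle, 205 front to back x 271 wide x 12 mm, 0.43 kg, spanning cabinet x -130 to 75 mm and y -41 to 230 mm
- flap_edge (a point): lower corner of the flap's front edge, at the middle of its width; it moves with the flap on a radius of 205 mm about the hinge. Ajar, the space below it is about 50 mm high
- flap_hinge (a point): point on the hinge axis at the middle of the flap's width, level with its lower face, 100 mm above the bench, at cabinet x 75, y 94.5 mm; the hinge axis runs along the cabinet's y
- jar_center (a point): small white jar with a black cap, round, upright, 60 mm across, 62 mm high, 0.14 to 0.28 kg, standing on the flap. The point is at its centre, half-way up (31 mm above its foot); z along its axis
- bowl_center (a point): small round white bowl 80 mm across and 42 mm high, standing on the rear half of the cabinet's fixed top; not to be disturbed. The point is at its centre, half-way up
- big_jar_center (a point): large glaze jar with a green and white band and a dark cap, 92 mm across, 125 mm high, on the bench beside the cabinet; not to be disturbed. The point is at its centre, half-way up
- mid_jar_center (a point): medium glaze jar with a green and white band and a dark cap, 68 mm across, 95 mm high, on the bench beside the cabinet; not to be disturbed. The point is at its centre, half-way up
- mug_center (a point): terracotta mug, 80 mm across, 92 mm high, with a handle, on the bench beside the cabinet; not to be disturbed. The point is at its centre, half-way up
- brush_center (a point): wooden brush 210 mm long, 12 mm thick, lying on the bench to the left of the cabinet; not to be disturbed. The point is at its centre, half-way up
- tiles_center (a point): stack of glaze test tiles, 77 x 77 x 36 mm, on the bench near the robot; not to be disturbed. The point is at its centre, half-way up
- jar: the same small jar; origin at the centre of its foot
Things that resemble listed ones, but are neither listed nor needed, are in the scene too. Leave any orange look-alike of the jar alone.

How it is judged:
By the outcome, as a careful person would: the job done as asked, in the order asked, and still so for the second after the job is handed in, with the robot touching nothing.
It also fails if it takes over 72 s, if anything falls off the work surface, if the arm or the gripper's body presses on something with over 40 N, if the wrist force passes 120 N, or if a joint passes its speed limit or range.

ROBOT

A 6-joint arm with a two-finger parallel gripper is mounted at the origin on the work surface. World frame = base frame: x ahead of the robot, y to its left, z up, the work surface at z = 0. Lengths are in m, angles in rad, forces in N, time in s.
With the tool pointing down it reaches from about 0.35 to 1 m from the base axis. Payload 7.1 kg.
Tool frame: the origin (TCP) lies on the mounting face of the last link; the fingertips stand 173 mm ahead of it and the grasp point (between the pads) lies 155 mm ahead of it; z points along the fingers, y is the direction in which the jaws open and shut (so a half turn about z gives the same grasp; the last joint's range is limited). The gripper opens to 85 mm and grips with 20 to 120 N. Pads are 22 mm wide; open, the fingers measure 114 mm over their backs; the gripper's body (76 mm by 85 mm) begins 54 mm behind the grasp point. The pads swing forward as they close: fully open they stand 13 mm farther back than shut.
Start: joints at [1.098, 0.423, 1.63, -0, 1.089, -0.019], TCP at [0.274, 0.562, 0.405] pointing down, gripper open.
Joint ranges: [-3, 3], [-0.9, 2.11], [0.09, 2.58], [-1.31, 4.45], [0.11, 2.69], [-2.54, 2.54]. Speed limits (rad/s): [2.39, 2.39, 3.01, 3.14, 3.14, 3.14].

INTERFACE

Orientations are given as a unit quaternion [x, y, z, w].
In Python, from plant import r gives the robot as it stands.
- The arm moves only by the tool servo_tool, never from a script. Its argument "rows" is a list of rows, each an object with "slide": the shift along the tool's x, y, z in cm, a list of three; "spin": the turn about the tool's z in degrees; "fingers": the opening in per cent of the stroke, from 0 (shut) to 100 (fully open). A call has 1 to 12 rows; each row is the pose to reach, as a shift and turn from the pose measured when the call began, along the tool's axes at that moment; what a row does not reach only later rows make up. A row lasts 1/10 s, in which the tool goes at most 50 mm and 8.59 degrees, less where a joint would pass 70% of its speed; a pose out of reach is approached as far as the arm can. A call with a gripper value outside its range is refused whole. The fingers move at their own pace and stop on an object; the grip force is fixed at half the most. Time passes only in rows, so rows that repeat a pose let the fingers close. It gives the time, the measured TCP pose, the force and the opening at its end, in the units of the state.
- r.read_state(): the state, without advancing time (a new reading comes with each control period).
- r.snapshot(name): name is "side" or "top" or "wrist"; returns the picture (480x640x3 uint8, blue, green, red); there is no depth.
- r.camera_model(name): a dict with "fov_y" (degrees; the focal length in pixels is half the picture's height over the tangent of half this angle, whatever the lens; pixels are square), "cx", "cy" (the principal point, pixels), "eye" and "attitude" of the camera in the world; the wrist camera has in their place "tool_from_camera" (4x4, takes a point from camera to tool coordinates, whose origin is the TCP and whose axes are the flange's). Camera axes: x right, y up, looking along -z (the intrinsics and any distortion apply to the point x, -y, -z); pixel columns grow to the right and rows downward; lengths in m; the calibration is good to about 2 mm. A picture is of the moment at which its call begins: read the wrist's pose just before it. camera_model takes no time and is no camera call.
- r.sign_off(): hands the job in, once; it reports no verdict.
The state is a dict: "time_s": time; "joint_pos": joint angles; "joint_vel": joint speeds; "tau": joint torques, N m; "position": TCP position; "orientation": TCP orientation; "wrist_force": force on the tool from outside, world axes, zero at the start; "ft_torque": the same for the moment, N m; "grip_width": finger opening in m.
Only numpy, scipy, OpenCV 4.12 (cv2) and the standard library are available. Lean on these libraries where they do the work, as an engineer would, in place of code of your own. Each camera call takes 0.05 s, during which the arm holds its last target.

## Working session

There is one attempt and no reset: what is moved stays moved. The work goes in short steps, Python scripts to look and compute and a tool call to move; the robot and the scene stay as the last step left them, time stands still between calls to the robot, and variables do not carry over. Pictures are saved under pics/ and viewed, and the job is handed in when it is done.

Besides the shell and the picture viewer there is one more tool, called after "Request:" as name(argument=value, ...) on one line, values as JSON. servo_tool: Moves the arm, as the interface text tells. Its arguments: {"type":"object","properties":{"rows":{"type":"array"}},"required":["rows"]}

```bash
ls; mkdir -p pics; python3 - <<'E'
from plant import r
import cv2
s=r.read_state();print(s)
for n in ["side","top","wrist"]:
    print(n,r.camera_model(n))
    cv2.imwrite(f"pics/{n}0.png",r.snapshot(n))
E
```

```text
pics
{'time_s': 0.0, 'joint_pos': array([ 1.09799298e+00,  4.23907165e-01,  1.63068249e+00,  1.68615868e-05,
        1.08860294e+00, -1.89977152e-02]), 'joint_vel': array([ 0.00063315,  0.00027374, -0.00031724,  0.00159815, -0.00013308,
        0.00030285]), 'tau': array([-2.14056672e-03, -5.57384920e+01, -2.81743419e+01, -2.41212292e-04,
        7.44773570e-03, -1.45893563e-05]), 'position': array([0.27384379, 0.56151244, 0.40390701]), 'orientation': array([ 2.24964555e-01,  9.74366619e-01, -7.74090120e-04, -2.01978865e-04]), 'wrist_force': array([ 1.06880265,  0.09775781, -0.13796869]), 'ft_torque': array([-0.02293315, -0.00872766, -0.04928781]), 'grip_width': 0.0856364180533156}
side {'fov_y': 48.9437690428249, 'cx': 322.53320514179165, 'cy': 240.06235155311046, 'eye': array([ 0.13077804, -1.15924179,  0.81261526]), 'attitude': array([ 0.49593995, -0.07108656, -0.12865103,  0.8558266 ])}
top {'fov_y': 43.86116632086782, 'cx': 323.09937434471493, 'cy': 236.40648030239055, 'eye': array([ 0.27114191, -0.01706546,  1.52652489]), 'attitude': array([ 0.06478155, -0.05263647, -0.70118993,  0.70807163])}
wrist {'fov_y': 66.77525348085751, 'cx': 323.2355053814091, 'cy': 239.86312669466744, 'tool_from_camera': array([[-5.74435887e-04,  9.55417339e-01,  2.95258155e-01,
         7.51112148e-02],
       [ 9.99999820e-01,  6.00610786e-04,  2.03829779e-06,
        -6.85218343e-04],
       [-1.75387807e-04,  2.95258103e-01, -9.55417512e-01,
         3.10077461e-02],
       [ 0.00000000e+00,  0.00000000e+00,  0.00000000e+00,
         1.00000000e+00]])}
```

View pics/side0.png

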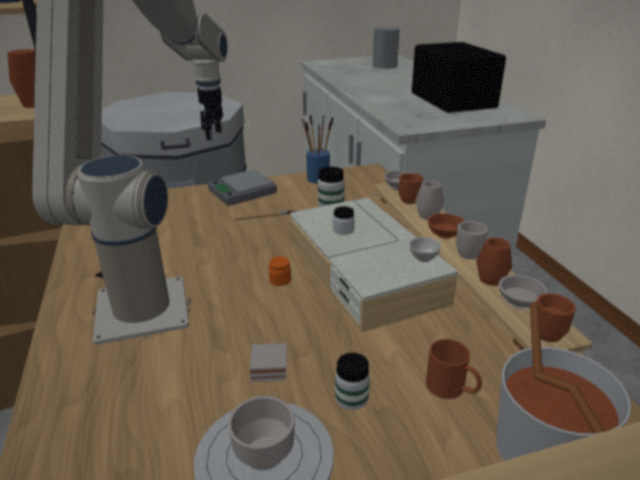

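View pics/top0.png

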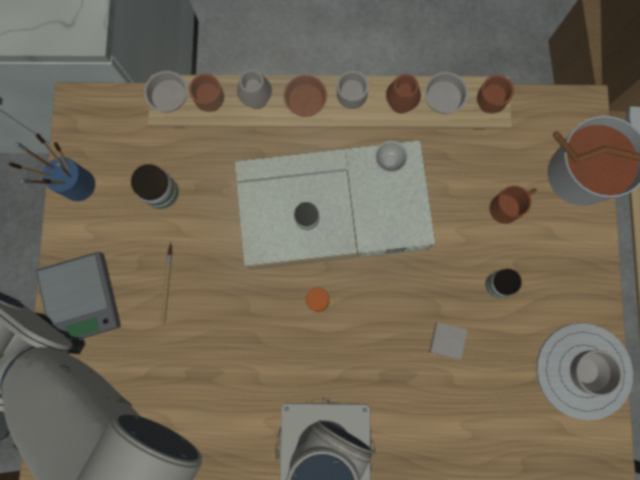

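View pics/wrist0.png

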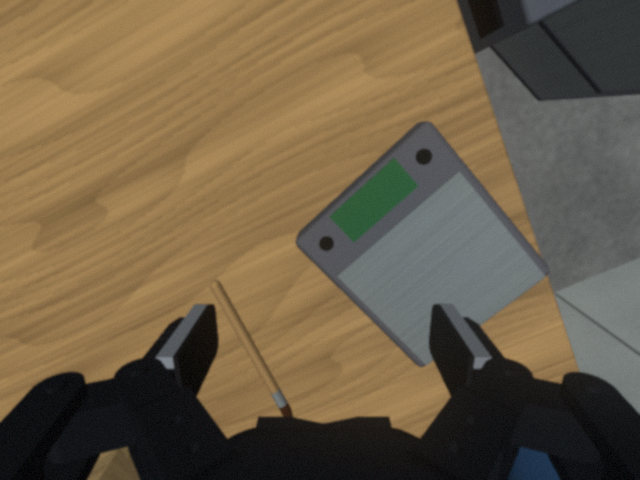

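The top view shows the white cabinet with corners near (237,160), (420,142), (433,245) and (244,265). The small jar with its black cap is at (306,215) on the flap. The orange look-alike at (317,299) is on the bench, so I leave it alone. The bowl is at (391,156). I'll enlarge this area to get precise pixels.

```bash
python3 - <<'E'
import cv2
a=cv2.imread("pics/top0.png")[130:275,225:445]
cv2.imwrite("pics/topc.png",cv2.resize(a,None,fx=3.6,fy=3.6,interpolation=cv2.INTER_CUBIC))
a=cv2.imread("pics/side0.png")[160:330,260:470]
cv2.imwrite("pics/sidec.png",cv2.resize(a,None,fx=3.5,fy=3.5,interpolation=cv2.INTER_CUBIC))
E
```

```text
(no output)
```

View pics/topc.png

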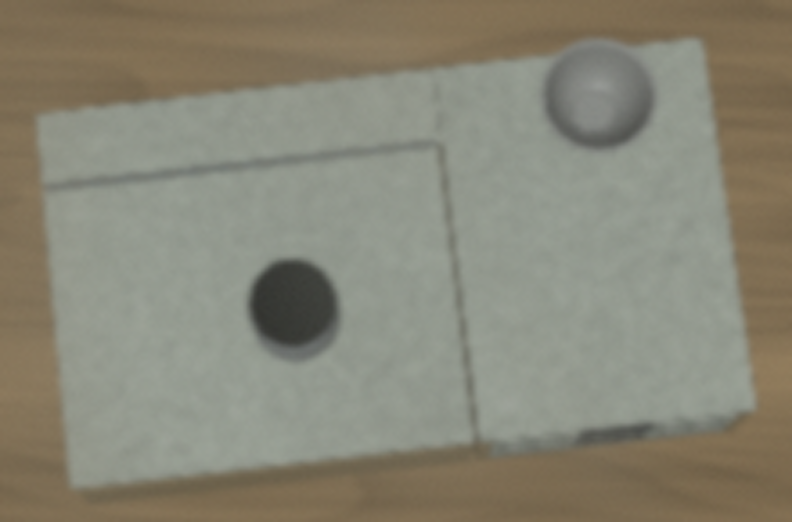

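View pics/sidec.png

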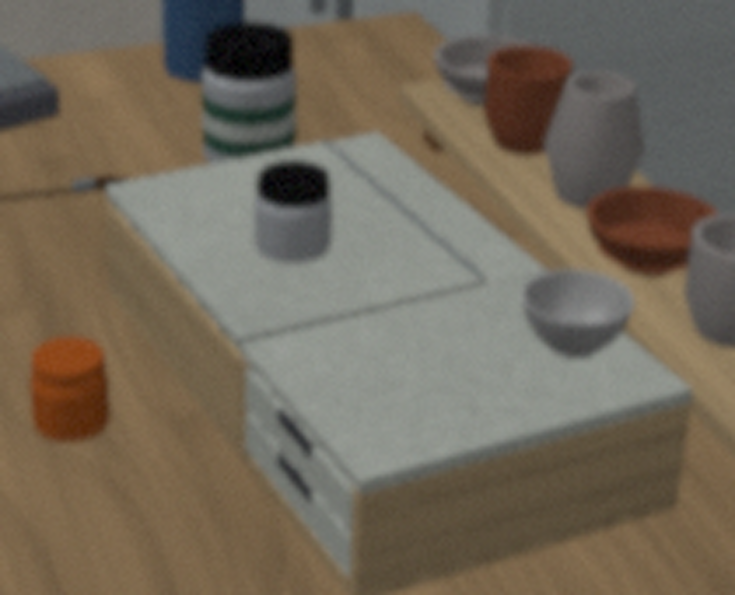

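```bash
cat > h.py <<'E'
import numpy as np
from scipy.spatial.transform import Rotation as R
from scipy.optimize import least_squares
def proj(cm,P,T=None):
    P=np.atleast_2d(P)
    if T is None:
        q=(R.from_quat(cm['attitude']).inv().apply(P-cm['eye']))
    else:
        q=(P-T[:3,3])@T[:3,:3]
    f=240/np.tan(np.radians(cm['fov_y']/2))
    return np.c_[cm['cx']+f*q[:,0]/-q[:,2], cm['cy']+f*-q[:,1]/-q[:,2]]
def ray(cm,uv,z,T=None):
    f=240/np.tan(np.radians(cm['fov_y']/2))
    d=np.array([(uv[0]-cm['cx'])/f,-(uv[1]-cm['cy'])/f,-1])
    if T is None: o=cm['eye'];d=R.from_quat(cm['attitude']).apply(d)
    else: o=T[:3,3];d=T[:3,:3]@d
    return o+d*(z-o[2])/d[2]
def wristT(cm,s):
    T=np.eye(4);T[:3,:3]=R.from_quat(s['orientation']).as_matrix();T[:3,3]=s['position']
    return T@cm['tool_from_camera']
E
python3 - <<'E'
from h import *
from plant import r
ct,cs=r.camera_model('top'),r.camera_model('side')
t=lambda u:np.array(u)/3.6+[225-.36,130-.36]
s=lambda u:np.array(u)/3.5+[260-.36,160-.36]
C=dict(bl=(.13,.23,.112),br=(.13,-.23,.1105),fr=(-.13,-.23,.1105),fl=(-.13,.23,.112),sf=(-.13,-.0425,.111),fbr=(.076,-.0425,.111),fbl=(.076,.23,.111))
T=dict(bl=(37,116),br=(703,38),fr=(753,408),fl=(72,488),sf=(475,442),fbr=(438,144),fbl=(46,186))
S=dict(bl=(377,132),br=(690,393),fr=(358,487),fl=(108,184),sf=(243,343),fbr=(483,282),fbl=(328,142))
def W(p,k): 
    c,n=np.cos(p[2]),np.sin(p[2]); a=C[k]; return [p[0]+c*a[0]-n*a[1],p[1]+n*a[0]+c*a[1],a[2]]
def res(p,m=3):
    o=[]
    for k in C:
        if m&1:o+=list(proj(ct,W(p,k))[0]-t(T[k]))
        if m&2:o+=list(proj(cs,W(p,k))[0]-s(S[k]))
    return np.array(o)
for m in (1,2,3):
    f=least_squares(res,[.55,0,0],args=(m,),loss='soft_l1');print(m,f.x,np.round(res(f.x,m).reshape(-1,2),1).tolist())
p=f.x;np.save('cab.npy',p)
def cab(w):
    d=np.array(w[:2])-p[:2];c,n=np.cos(p[2]),np.sin(p[2]);return np.round([c*d[0]+n*d[1],-n*d[0]+c*d[1]],4)
for nm,w in [('jar top',ray(ct,t((294,303)),.174)),('jar side',ray(cs,s((293,185)),.174)),('bowl top',ray(ct,t((600,93)),.1525)),('bowl side',ray(cs,s((578,298)),.1525)),
 ('big',ray(ct,(151,181),.125)),('orange',ray(ct,(317,299),.06))]:print(nm,w,cab(w))
E
```

```text
1 [ 0.59455053 -0.01511167  0.12329731] [[-0.4, -1.0], [-0.2, -0.1], [1.0, 0.5], [-0.6, -0.1], [0.5, -0.2], [0.6, -0.0], [-0.9, 0.8]]
2 [ 0.59291016 -0.02015669  0.1165971 ] [[1.0, -0.3], [1.0, -0.1], [-0.1, -0.9], [-0.6, 0.4], [-1.4, -0.2], [0.7, 0.6], [-0.6, 0.2]]
3 [ 0.59432756 -0.01594181  0.12110116] [[0.0, -1.1], [0.5, -1.0], [0.3, 0.1], [0.8, -1.3], [1.3, 0.8], [0.3, -2.1], [-0.4, -0.2], [-0.8, -0.2], [0.8, -0.0], [-1.2, -1.0], [1.0, 0.1], [0.6, -0.3], [-0.5, 0.7], [-1.0, -0.4]]
jar top [0.55075949 0.0470201  0.174     ] [-0.0356  0.0678]
jar side [0.54659909 0.03080058 0.174     ] [-0.0417  0.0522]
bowl top [ 0.698889   -0.15277198  0.1525    ] [ 0.0873 -0.1485]
bowl side [ 0.69527411 -0.15653685  0.1525    ] [ 0.0832 -0.1518]
big [0.63943846 0.42886228 0.125     ] [0.0985 0.4361]
orange [0.36136368 0.02281799 0.06      ] [-0.2266  0.0666]
```

```bash
cat >> h.py <<'E'
def w2c(w):
    p=np.load('cab.npy');d=np.array(w[:2])-p[:2];c,n=np.cos(p[2]),np.sin(p[2]);return np.array([c*d[0]+n*d[1],-n*d[0]+c*d[1]])
def c2w(a):
    p=np.load('cab.npy');c,n=np.cos(p[2]),np.sin(p[2]);return np.array([p[0]+c*a[0]-n*a[1],p[1]+n*a[0]+c*a[1]])
def go(s,cx,cy,ztip,xdir=None):
    """slide(cm)/spin for fingertip at cabinet x,y and world ztip; xdir = cab-frame angle(deg) of tool x"""
    Rm=R.from_quat(s['orientation']).as_matrix();t=np.r_[c2w((cx,cy)),ztip+.173]
    sl=Rm.T@(t-s['position'])*100
    sp=None
    if xdir is not None:
        a=np.arctan2(Rm[1,0],Rm[0,0]);b=np.radians(xdir)+np.load('cab.npy')[2]
        sp=-np.degrees((b-a+np.pi)%(2*np.pi)-np.pi)
    print('slide',np.round(sl,2),'spin',sp)
E
python3 - <<'E'
from h import *
from plant import r
s=r.read_state()
go(s,-.04,.19,.231,90)
E
```

```text
slide [-4.043e+01 -2.409e+01  4.000e-02] spin 57.06120002470016
```

Request:
servo_tool(rows=[{"slide":[-4,-2.4,0],"spin":6,"fingers":100},{"slide":[-8,-4.8,0],"spin":12,"fingers":50},{"slide":[-12,-7.2,0],"spin":18,"fingers":50},{"slide":[-16,-9.6,0],"spin":24,"fingers":50},{"slide":[-20,-12,0],"spin":30,"fingers":50},{"slide":[-24,-14.4,0],"spin":36,"fingers":50},{"slide":[-28,-16.8,0],"spin":42,"fingers":50},{"slide":[-32,-19.2,0],"spin":48,"fingers":50},{"slide":[-36,-21.6,0],"spin":54,"fingers":50},{"slide":[-40.4,-24.1,0],"spin":57,"fingers":50},{"slide":[-40.4,-24.1,0],"spin":57,"fingers":50},{"slide":[-40.4,-24.1,0],"spin":57,"fingers":50}])

```text
time_s: 1.35
position: [0.5317, 0.1667, 0.4041]
orientation: [0.664, 0.748, -0.001, -0.0]
wrist_force: [-0.6, 0.5, -1.2]
grip_width: 0.0426
```

```bash
python3 - <<'E'
from h import *
from plant import r
import cv2,pickle
s=r.read_state();im=r.snapshot('wrist');cv2.imwrite('pics/w1.png',im);pickle.dump(s,open('s1.pkl','wb'))
print(s['position'],s['orientation'],s['joint_pos'],s['grip_width'],s['time_s'],w2c(s['position']))
E
```

```text
[0.53170135 0.16670839 0.40407313] [ 6.63569420e-01  7.48114274e-01 -7.97134053e-04 -1.46019717e-04] [ 2.82610610e-01  3.25344553e-01  1.78149673e+00 -7.01151310e-04
  1.03625579e+00  1.63332410e-01] 0.04262729845725121 1.35 [-0.04010243  0.1888781 ]
```

View pics/w1.png

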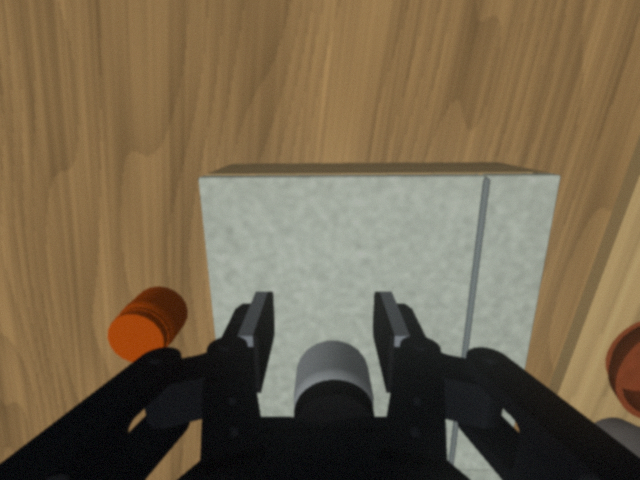

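The wrist view shows the cabinet's left edge at row ~176, from u=200 to 559. The jar is white with a black cap. Its near foot edge is at about (333,341) and its sides are at u=295 and 371, roughly centred between the fingers.

```bash
python3 - <<'E'
from h import *
from plant import r
import pickle
s=pickle.load(open('s1.pkl','rb'));cm=r.camera_model('wrist');T=wristT(cm,s)
for n,uv,z in [('fl',(200,177),.112),('bl',(559,174),.112),('rail',(486,178),.112),('foot near',(333,341),.112),('L',(295,375),.125),('R',(371,375),.125)]:
    w=ray(cm,uv,z,T);print(n,w,w2c(w))
for c in [(-.13,.23),(.13,.23)]:print(proj(cm,np.r_[c2w(c),.112],T))
E
python3 -c "
import cv2
a=cv2.imread('pics/w1.png')[150:420,180:580];cv2.imwrite('pics/w1c.png',cv2.resize(a,None,fx=2,fy=2))"
```

```text
fl [0.4391275  0.19656144 0.112     ] [-0.12839188  0.22969593]
bl [0.6922951  0.22900402 0.112     ] [0.12684082 0.23131689]
rail [0.64154273 0.22008234 0.112     ] [0.07538235 0.22859171]
foot near [0.55014591 0.07513195 0.112     ] [-0.03285588  0.09574414]
L [0.52235071 0.04861684 0.125     ] [-0.06365068  0.07278103]
R [0.58312145 0.05592162 0.125     ] [-0.00244256  0.07269088]
[[197.69935239 176.57474487]]
[[563.0949599  175.85905292]]
```

View pics/w1c.png

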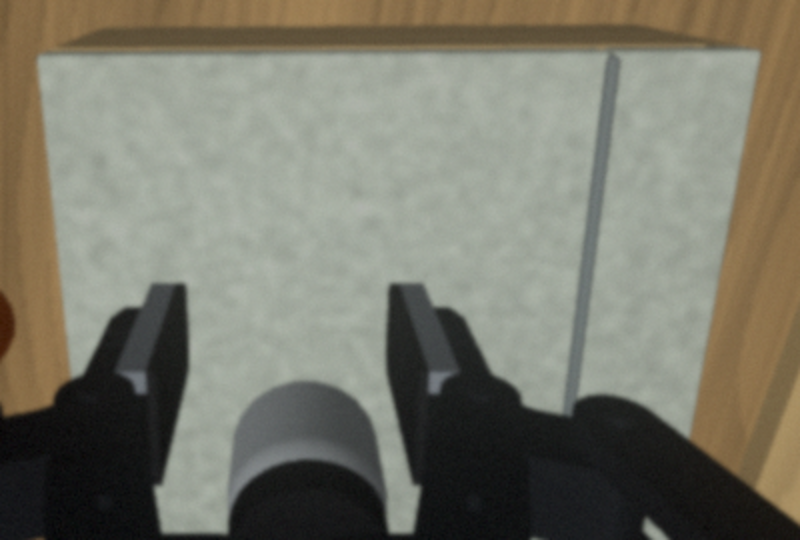

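Request:
servo_tool(rows=[{"slide":[-1.5,0.7,3],"spin":0,"fingers":40},{"slide":[-3,0.7,6],"spin":0,"fingers":40},{"slide":[-3.9,0.7,8.5],"spin":0,"fingers":40},{"slide":[-3.9,0.7,10],"spin":0,"fingers":40},{"slide":[-3.9,0.7,10.8],"spin":0,"fingers":40},{"slide":[-3.9,0.7,10.8],"spin":0,"fingers":40}])

```text
time_s: 2.0
position: [0.5418, 0.1308, 0.2952]
orientation: [0.662, 0.749, -0.002, -0.001]
wrist_force: [0.6, -0.7, 1.1]
grip_width: 0.0343
```

```bash
python3 - <<'E'
from h import *
from plant import r
import cv2
s=r.read_state();cv2.imwrite('pics/w2.png',r.snapshot('wrist'))
print(s['position'],s['grip_width'],s['time_s'],w2c(s['position']),s['wrist_force'])
go(s,-.033,-.089,.123,90)
E
```

```text
[0.54183519 0.13082577 0.29516876] 0.03429006952320255 2.0 [-0.03437762  0.15203404] [ 0.59528702 -0.66958526  1.05426515]
slide [-24.1    0.08  -0.06] spin 0.1321907077622941
```

View pics/w2.png

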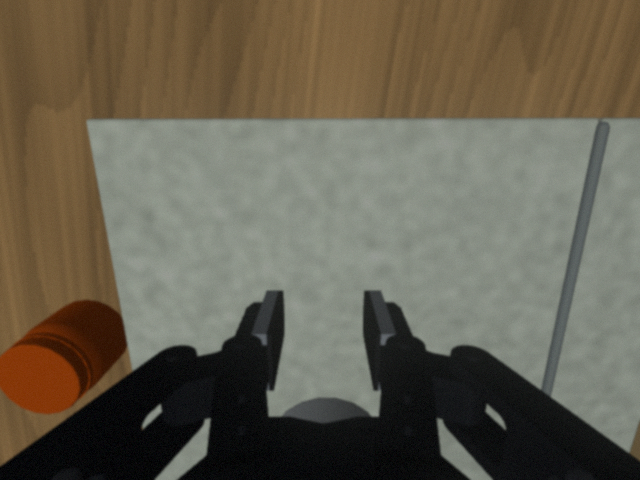

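Request:
servo_tool(rows=[{"slide":[-2,0.1,0],"spin":0,"fingers":40},{"slide":[-3.5,0.1,0],"spin":0,"fingers":40},{"slide":[-4.2,0.1,0],"spin":0,"fingers":40},{"slide":[-4.6,0.1,0],"spin":0,"fingers":40},{"slide":[-5,0.1,0],"spin":0,"fingers":40},{"slide":[-5.4,0.1,0],"spin":0,"fingers":40},{"slide":[-6,0.1,0],"spin":0,"fingers":40},{"slide":[-6.6,0.1,0],"spin":0,"fingers":40},{"slide":[-7.2,0.1,0],"spin":0,"fingers":40},{"slide":[-7.8,0.1,0],"spin":0,"fingers":40},{"slide":[-8.4,0.1,0],"spin":0,"fingers":40},{"slide":[-9,0.1,0],"spin":0,"fingers":40}])

```text
time_s: 3.25
position: [0.5544, 0.041, 0.2961]
orientation: [0.662, 0.749, -0.001, -0.0]
wrist_force: [-0.5, 1.9, 1.5]
grip_width: 0.0339
```

```bash
python3 - <<'E'
from h import *
from plant import r
import cv2
s=r.read_state();a=r.snapshot('side')
print(s['position'],s['grip_width'],s['time_s'],w2c(s['position']),s['wrist_force'])
go(s,-.033,-.089,.123,90)
a=a[140:340,240:480];cv2.imwrite('pics/s3.png',cv2.resize(a,None,fx=3,fy=3))
E
```

```text
[0.55442889 0.04104231 0.29614852] 0.03393363171675692 3.25 [-0.03272248  0.06138675] [-0.45538516  1.87826664  1.49502338]
slide [-15.04  -0.06   0.03] spin 0.11743624944737369
```

View pics/s3.png

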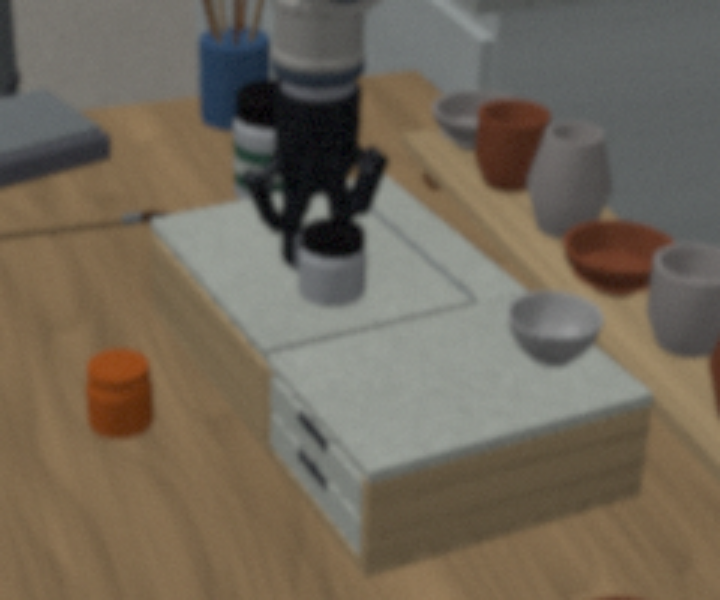

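The side view shows the jar upright at crop (332,262), nestled against both fingers. I'll keep pushing.

Request:
servo_tool(rows=[{"slide":[-0.5,0,0],"spin":0,"fingers":40},{"slide":[-1.1,0,0],"spin":0,"fingers":40},{"slide":[-1.8,0,0],"spin":0,"fingers":40},{"slide":[-2.5,0,0],"spin":0,"fingers":40},{"slide":[-3.2,0,0],"spin":0,"fingers":40},{"slide":[-3.9,0,0],"spin":0,"fingers":40},{"slide":[-4.6,0,0],"spin":0,"fingers":40},{"slide":[-5.3,0,0],"spin":0,"fingers":40},{"slide":[-6,0,0],"spin":0,"fingers":40},{"slide":[-6.6,0,0],"spin":0,"fingers":40},{"slide":[-7.2,0,0],"spin":0,"fingers":40},{"slide":[-7.6,0,0],"spin":0,"fingers":40}])

```text
time_s: 4.5
position: [0.5638, -0.0356, 0.2961]
orientation: [0.662, 0.749, -0.001, -0.0]
wrist_force: [0.4, 1.1, -0.5]
grip_width: 0.034
```

Request:
servo_tool(rows=[{"slide":[-0.5,0,0],"spin":0,"fingers":40},{"slide":[-1.1,0,0],"spin":0,"fingers":40},{"slide":[-1.8,0,0],"spin":0,"fingers":40},{"slide":[-2.5,0,0],"spin":0,"fingers":40},{"slide":[-3.2,0,0],"spin":0,"fingers":40},{"slide":[-3.9,0,0],"spin":0,"fingers":40},{"slide":[-4.6,0,0],"spin":0,"fingers":40},{"slide":[-5.3,0,0],"spin":0,"fingers":40},{"slide":[-6,0,0],"spin":0,"fingers":40},{"slide":[-6.6,0,0],"spin":0,"fingers":40},{"slide":[-7,0,0],"spin":0,"fingers":40},{"slide":[-7,0,0],"spin":0,"fingers":40}])

```text
time_s: 5.7
position: [0.5725, -0.1057, 0.2963]
orientation: [0.663, 0.749, -0.001, -0.0]
wrist_force: [-0.2, 0.2, 0.8]
grip_width: 0.0345
```

```bash
python3 - <<'E'
from h import *
from plant import r
import cv2
s=r.read_state();a=r.snapshot('side')
print(s['position'],s['grip_width'],s['time_s'],w2c(s['position']),s['wrist_force'])
a=a[140:340,240:480];cv2.imwrite('pics/s4.png',cv2.resize(a,None,fx=3,fy=3))
E
```

```text
[ 0.57249088 -0.10565312  0.29625682] 0.034453416952629476 5.7 [-0.03251436 -0.08641629] [-0.15360082  0.15875145  0.76643129]
```

View pics/s4.png

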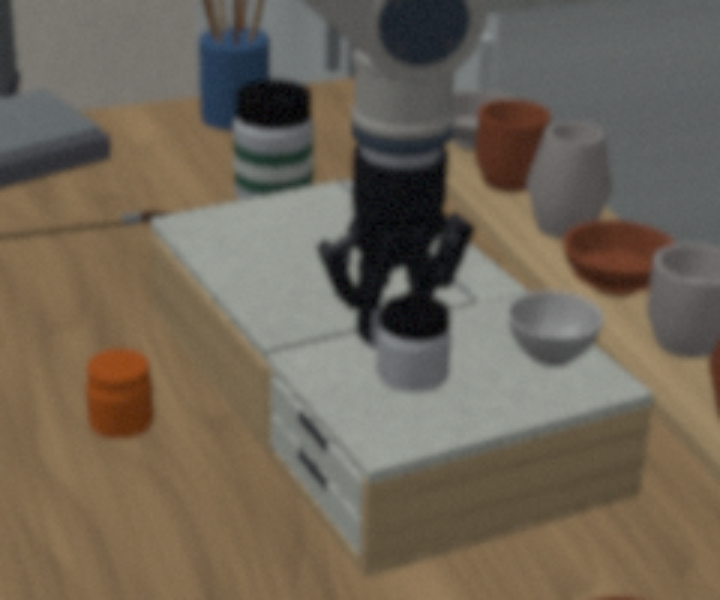

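The jar stands upright on the fixed top at crop (413,345), clear of the flap. I back away, rise, shut the fingers and turn towards the press point.

Request:
servo_tool(rows=[{"slide":[1,0,0],"spin":0,"fingers":40},{"slide":[3,0,-0.5],"spin":0,"fingers":40},{"slide":[6,0,-3],"spin":0,"fingers":20},{"slide":[9,0,-6],"spin":0,"fingers":0},{"slide":[12,-2,-7],"spin":-8,"fingers":0},{"slide":[14,-4,-7],"spin":-16,"fingers":0},{"slide":[16,-6,-7],"spin":-24,"fingers":0},{"slide":[18,-7.7,-7],"spin":-32,"fingers":0},{"slide":[18,-7.7,-7],"spin":-40,"fingers":0},{"slide":[18,-7.7,-7],"spin":-48,"fingers":0},{"slide":[18,-7.7,-7],"spin":-56,"fingers":0},{"slide":[18,-7.7,-7],"spin":-64,"fingers":0}])

```text
time_s: 6.95
position: [0.4737, 0.0648, 0.3662]
orientation: [0.162, 0.987, -0.001, -0.001]
wrist_force: [-0.9, 0.0, 0.1]
grip_width: -0.0001
```

Request:
servo_tool(rows=[{"slide":[0,0,0],"spin":-8,"fingers":0},{"slide":[0,0,0],"spin":-16,"fingers":0},{"slide":[0,0,0],"spin":-24,"fingers":0},{"slide":[0,0,0],"spin":-26,"fingers":0},{"slide":[0,0,0],"spin":-26,"fingers":0}])

```text
time_s: 7.45
position: [0.4734, 0.0655, 0.3663]
orientation: [-0.065, 0.998, -0.001, -0.001]
wrist_force: [0.1, -0.6, -0.5]
grip_width: -0.0001
```

```bash
python3 - <<'E'
from h import *
from plant import r
import cv2
s=r.read_state();a=r.snapshot('top')
print(s['position'],s['grip_width'],s['time_s'],w2c(s['position']),s['wrist_force'],s['joint_pos'])
go(s,-.110,.0945,.118,180)
a=a[110:290,210:460];cv2.imwrite('pics/t5.png',cv2.resize(a,None,fx=3,fy=3))
E
```

```text
[0.47335121 0.06546642 0.36630121] -9.556356371051291e-05 7.45 [-0.1102558  0.0954266] [ 0.08957101 -0.59992185 -0.48993196] [ 1.12852035e-01  2.63056817e-01  1.97884278e+00 -1.55209495e-03
  9.01743384e-01 -1.58682879e+00]
slide [-0.04 -0.08  7.53] spin 0.5011111481099438
```

View pics/t5.png

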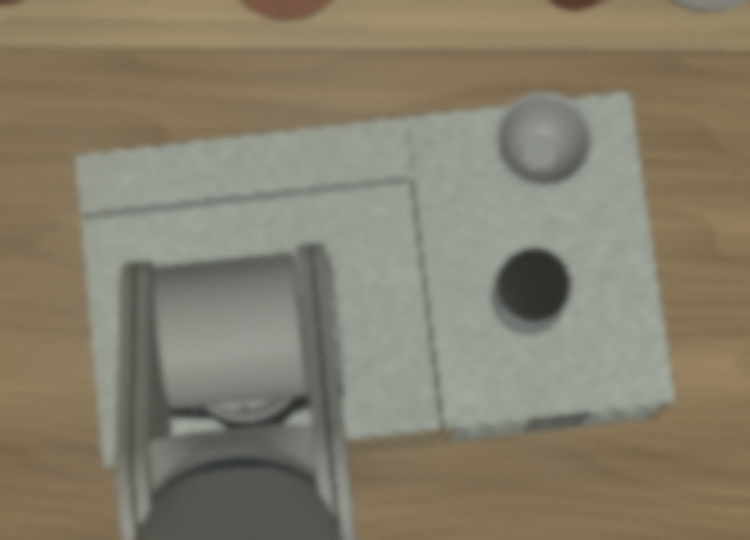

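The top view shows the jar at crop (533,285), well right of the seam at x≈430, and the bowl unmoved. Now I press in small steps.

Request:
servo_tool(rows=[{"slide":[0,-0.1,3],"spin":0,"fingers":0},{"slide":[0,-0.1,6],"spin":0,"fingers":0},{"slide":[0,-0.1,7.4],"spin":0,"fingers":0},{"slide":[0,-0.1,7.7],"spin":0,"fingers":0},{"slide":[0,-0.1,7.8],"spin":0,"fingers":0},{"slide":[0,-0.1,7.8],"spin":0,"fingers":0}])

```text
time_s: 8.1
position: [0.4738, 0.0644, 0.289]
orientation: [-0.064, 0.998, -0.001, -0.0]
wrist_force: [0.2, -0.5, -0.6]
grip_width: 0.0003
```

Request:
servo_tool(rows=[{"slide":[0,0,0.15],"spin":0,"fingers":0},{"slide":[0,0,0.3],"spin":0,"fingers":0},{"slide":[0,0,0.3],"spin":0,"fingers":0}])

```text
time_s: 8.4
position: [0.4738, 0.0644, 0.2863]
orientation: [-0.064, 0.998, -0.001, -0.0]
wrist_force: [-0.2, -0.4, 0.6]
grip_width: -0.0002
```

Tip height is now about 0.113, with no contact yet.

Request:
servo_tool(rows=[{"slide":[0,0,0.1],"spin":0,"fingers":0},{"slide":[0,0,0.2],"spin":0,"fingers":0},{"slide":[0,0,0.3],"spin":0,"fingers":0},{"slide":[0,0,0.3],"spin":0,"fingers":0}])

```text
time_s: 8.8
position: [0.4738, 0.0644, 0.2838]
orientation: [-0.064, 0.998, -0.001, -0.0]
wrist_force: [-1.9, 0.5, 7.9]
grip_width: -0.0
```

Request:
servo_tool(rows=[{"slide":[0,0,0.1],"spin":0,"fingers":0},{"slide":[0,0,0.15],"spin":0,"fingers":0},{"slide":[0,0,0.15],"spin":0,"fingers":0}])

```text
time_s: 9.1
position: [0.4737, 0.0644, 0.2828]
orientation: [-0.064, 0.998, -0.001, -0.0]
wrist_force: [-2.2, -0.3, 8.8]
grip_width: -0.0
```

Request:
servo_tool(rows=[{"slide":[0,0,0.1],"spin":0,"fingers":0},{"slide":[0,0,0.2],"spin":0,"fingers":0},{"slide":[0,0,0.25],"spin":0,"fingers":0},{"slide":[0,0,0.25],"spin":0,"fingers":0}])

```text
time_s: 9.5
position: [0.4736, 0.0644, 0.2808]
orientation: [-0.064, 0.998, -0.001, -0.0]
wrist_force: [-3.5, 0.3, 8.5]
grip_width: 0.0002
```

Request:
servo_tool(rows=[{"slide":[0,0,0.05],"spin":0,"fingers":0},{"slide":[0,0,0.1],"spin":0,"fingers":0},{"slide":[0,0,0.1],"spin":0,"fingers":0}])

```text
time_s: 9.8
position: [0.4736, 0.0644, 0.2804]
orientation: [-0.064, 0.998, -0.001, 0.0]
wrist_force: [-2.6, -1.0, 9.6]
grip_width: 0.0001
```

Request:
servo_tool(rows=[{"slide":[0,0,0.05],"spin":0,"fingers":0},{"slide":[0,0,-3],"spin":0,"fingers":0},{"slide":[0,0,-7],"spin":0,"fingers":0},{"slide":[3,0,-10],"spin":0,"fingers":0},{"slide":[6,0,-10],"spin":0,"fingers":0},{"slide":[9,0,-10],"spin":0,"fingers":0},{"slide":[10,0,-10],"spin":0,"fingers":0},{"slide":[10,0,-10],"spin":0,"fingers":0}])

```text
time_s: 10.6
position: [0.3736, 0.0517, 0.3806]
orientation: [-0.064, 0.998, -0.001, 0.0]
wrist_force: [0.8, -0.6, -0.4]
grip_width: 0.0001
```

```bash
python3 - <<'E'
from h import *
from plant import r
import cv2
s=r.read_state();a=r.snapshot('side')
print(s['position'],s['time_s'],w2c(s['position']),s['wrist_force'])
go(s,-.17,.0945,.115,180)
a=a[140:340,240:480];cv2.imwrite('pics/s6.png',cv2.resize(a,None,fx=3,fy=3))
E
```

```text
[0.37360595 0.05166091 0.38057477] 10.6 [-0.21093833  0.09377197] [ 0.79349941 -0.64134154 -0.41829133]
slide [-4.09  0.06  9.26] spin 0.38791302710625775
```

View pics/s6.png

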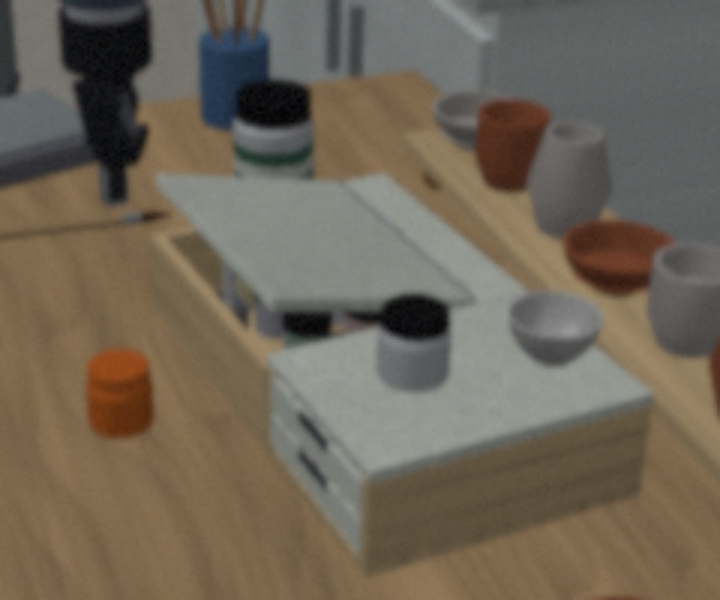

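The flap sprang ajar. Its front edge is at crop (158,178)–(270,303), with jar and bowl in place. Next I lower the shut fingers in front of the edge with the tips below it, then lift along its arc.

Request:
servo_tool(rows=[{"slide":[-2,0,3],"spin":0,"fingers":0},{"slide":[-4,0,6.5],"spin":0,"fingers":0},{"slide":[-4.2,0,9],"spin":0,"fingers":0},{"slide":[-5,0,10],"spin":0,"fingers":0},{"slide":[-6,0,10.2],"spin":0,"fingers":0},{"slide":[-6.6,0,10.2],"spin":0,"fingers":0},{"slide":[-6.6,0,10.2],"spin":0,"fingers":0}])

```text
time_s: 11.35
position: [0.4424, 0.0603, 0.2795]
orientation: [-0.064, 0.998, -0.0, 0.002]
wrist_force: [-0.4, -0.4, 0.3]
grip_width: -0.0002
```

```bash
python3 - <<'E'
from h import *
from plant import r
import cv2
s=r.read_state();a=r.snapshot('side')
print(s['position'],s['time_s'],w2c(s['position']),s['wrist_force'])
go(s,-.135,.0945,.11,180)
a=a[140:340,240:480];cv2.imwrite('pics/s7.png',cv2.resize(a,None,fx=3,fy=3))
E
```

```text
[0.44239321 0.06033596 0.27946397] 11.35 [-0.14160685  0.09407361] [-0.35515487 -0.41244423  0.3332312 ]
slide [-0.66  0.04 -0.35] spin 0.3876900798482089
```

View pics/s7.png

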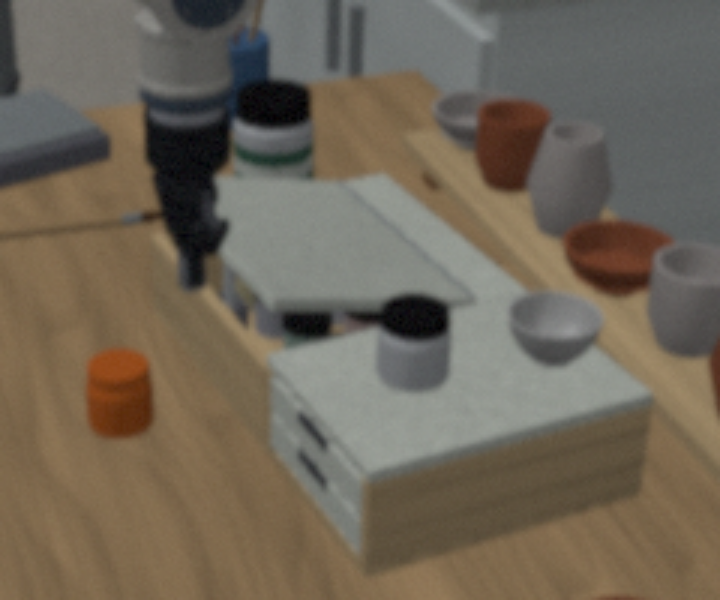

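Request:
servo_tool(rows=[{"slide":[-0.5,0,0],"spin":0,"fingers":0},{"slide":[-0.8,0,-0.4],"spin":0,"fingers":0},{"slide":[-1,0,-1],"spin":0,"fingers":0},{"slide":[-1.2,0,-1.6],"spin":0,"fingers":0},{"slide":[-1.4,0,-2.2],"spin":0,"fingers":0}])

```text
time_s: 11.9
position: [0.4537, 0.0618, 0.3016]
orientation: [-0.064, 0.998, -0.001, -0.001]
wrist_force: [-5.6, -1.2, -0.4]
grip_width: -0.0002
```

```bash
python3 - <<'E'
from h import *
from plant import r
import cv2
s=r.read_state();a=r.snapshot('side')
print(s['position'],s['time_s'],w2c(s['position']),s['wrist_force'])
a=a[140:340,240:480];cv2.imwrite('pics/s8.png',cv2.resize(a,None,fx=3,fy=3))
E
```

```text
[0.45370338 0.06182675 0.3015665 ] 11.9 [-0.13019942  0.09418716] [-5.55009966 -1.18107127 -0.40066038]
```

View pics/s8.png

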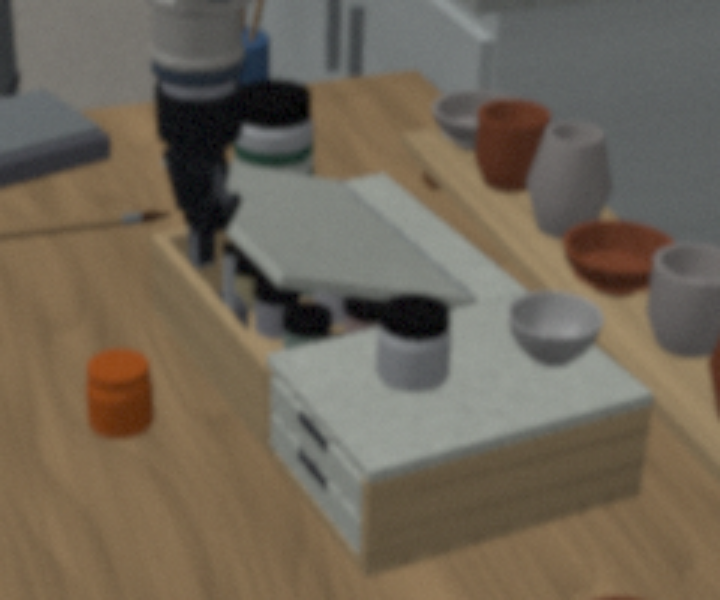

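Request:
servo_tool(rows=[{"slide":[-0.8,0,-1.6],"spin":0,"fingers":0},{"slide":[-1.5,0,-3.3],"spin":0,"fingers":0},{"slide":[-2.4,0,-4.8],"spin":0,"fingers":0},{"slide":[-3.2,0,-6.1],"spin":0,"fingers":0},{"slide":[-4.2,0,-7.5],"spin":0,"fingers":0},{"slide":[-5.2,0,-8.6],"spin":0,"fingers":0},{"slide":[-6.3,0,-9.7],"spin":0,"fingers":0},{"slide":[-7.3,0,-10.6],"spin":0,"fingers":0}])

```text
time_s: 12.75
position: [0.5267, 0.0713, 0.4095]
orientation: [-0.064, 0.998, -0.001, 0.0]
wrist_force: [-0.6, -0.4, 0.2]
grip_width: -0.0001
```

```bash
python3 - <<'E'
from h import *
from plant import r
import cv2
s=r.read_state();a=r.snapshot('side')
print(s['position'],s['time_s'],w2c(s['position']),s['wrist_force'])
a=a[100:340,200:480];cv2.imwrite('pics/s9.png',cv2.resize(a,None,fx=2.5,fy=2.5))
E
```

```text
[0.52670044 0.07132455 0.40951291] 12.75 [-0.05658959  0.09479696] [-0.5810022  -0.42663605  0.1819581 ]
```

View pics/s9.png

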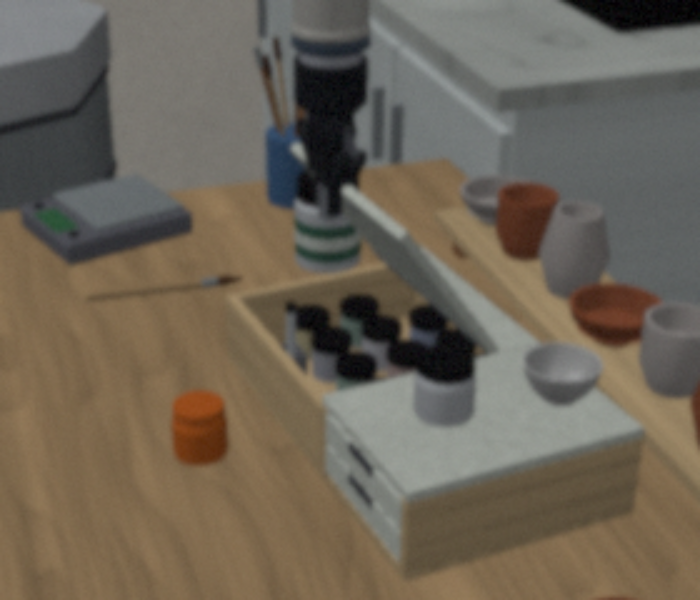

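Request:
servo_tool(rows=[{"slide":[-1.1,0,-0.9],"spin":0,"fingers":0},{"slide":[-2.9,0,-1.8],"spin":0,"fingers":0},{"slide":[-4.7,0,-2.6],"spin":0,"fingers":0},{"slide":[-6.7,0,-3.2],"spin":0,"fingers":0},{"slide":[-8.5,0,-3.7],"spin":0,"fingers":0},{"slide":[-10,0,-4],"spin":0,"fingers":0},{"slide":[-11.2,0,-4.1],"spin":0,"fingers":0},{"slide":[-12.2,0,-4.1],"spin":0,"fingers":0},{"slide":[-13.1,0,-4.1],"spin":0,"fingers":0},{"slide":[-14,0,-4.1],"spin":0,"fingers":0},{"slide":[-14.8,0,-4.1],"spin":0,"fingers":0},{"slide":[-15.1,0,-4.1],"spin":0,"fingers":0}])

```text
time_s: 14.0
position: [0.6788, 0.0909, 0.4524]
orientation: [-0.064, 0.998, -0.001, 0.002]
wrist_force: [0.6, 0.6, 0.8]
grip_width: 0.0002
```

```bash
python3 - <<'E'
from h import *
from plant import r
import cv2
s=r.read_state();a=r.snapshot('side')
print(s['position'],s['time_s'],w2c(s['position']),s['wrist_force'])
a=a[100:340,200:480];cv2.imwrite('pics/s10.png',cv2.resize(a,None,fx=2.5,fy=2.5))
E
```

```text
[0.67879337 0.09091155 0.45236958] 14.0 [0.09675566 0.09586686] [0.62070419 0.62991292 0.77775848]
```

View pics/s10.png

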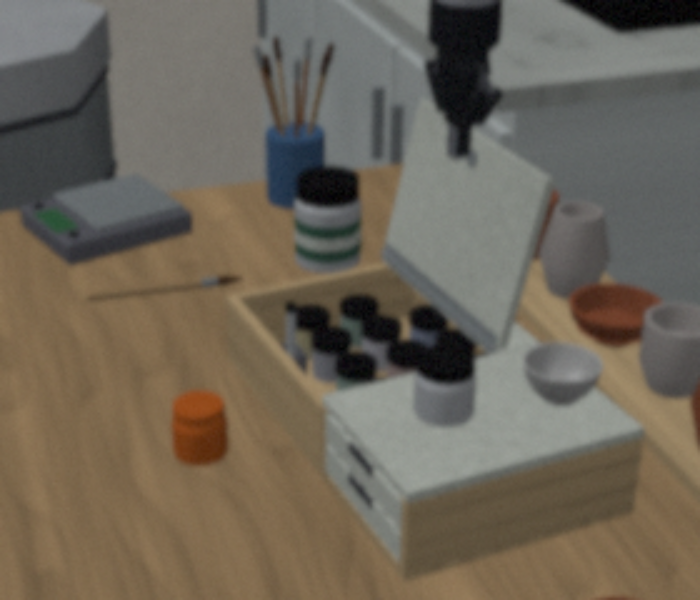

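The flap stands past upright and the force reads about zero. I back off gently and check.

Request:
servo_tool(rows=[{"slide":[1,0,0],"spin":0,"fingers":0},{"slide":[4,0,0],"spin":0,"fingers":0},{"slide":[8,0,-1],"spin":0,"fingers":0},{"slide":[12,0,-2],"spin":0,"fingers":0},{"slide":[16,0,-3],"spin":0,"fingers":0},{"slide":[20,0,-3],"spin":0,"fingers":0},{"slide":[24,0,-3],"spin":0,"fingers":0},{"slide":[26,0,-3],"spin":0,"fingers":0},{"slide":[26,0,-3],"spin":0,"fingers":0},{"slide":[26,0,-3],"spin":0,"fingers":0},{"slide":[26,0,-3],"spin":0,"fingers":0},{"slide":[26,0,-3],"spin":0,"fingers":0}])

```text
time_s: 15.25
position: [0.4216, 0.0579, 0.4813]
orientation: [-0.064, 0.998, -0.0, 0.002]
wrist_force: [0.5, 0.8, -0.4]
grip_width: 0.0001
```

```bash
python3 - <<'E'
from h import *
from plant import r
import cv2
s=r.read_state();a=r.snapshot('side');b=r.snapshot('top')
print(s['position'],s['time_s'],w2c(s['position']),s['wrist_force'])
cv2.imwrite('pics/s11.png',a);cv2.imwrite('pics/t11.png',b)
o=np.hstack([cv2.resize(a[130:330,250:470],None,fx=1.8,fy=1.8),cv2.resize(b[130:330,225:445],None,fx=1.8,fy=1.8)]);cv2.imwrite('pics/c11.png',o)
E
```

```text
[0.42163448 0.0578822  0.48127913] 15.25 [-0.16250998  0.09414559] [ 0.54820173  0.75006278 -0.41193445]
```

View pics/c11.png

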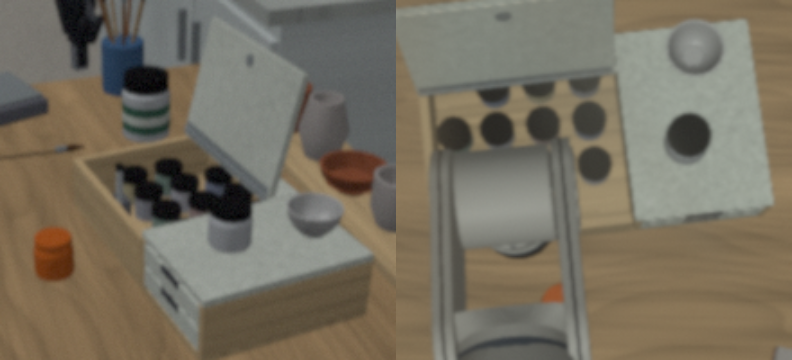

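View pics/t11.png

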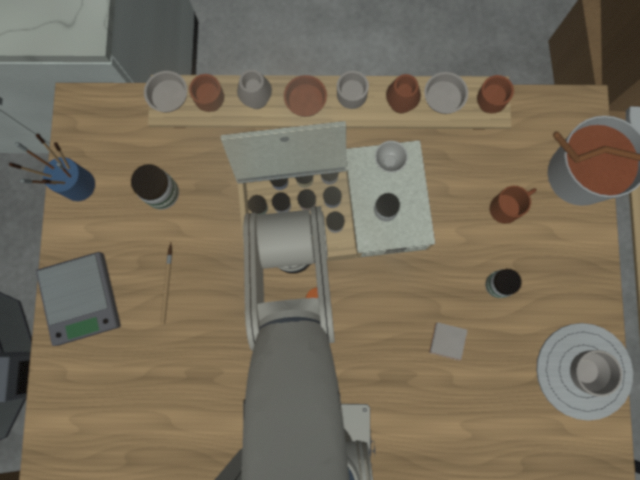

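The flap stays wide open on its own. In the top view the jar stands at (387,206) on the fixed top, and nothing else has moved. I'm handing in.

```bash
python3 - <<'E'
from plant import r
print(r.sign_off())
E
```

```text
the job is handed in; nothing more can be done
None
```

The job is done and handed in at about 15 s of the 72 s allowed; the hand-in gave no verdict.

- **Jar:** I slid it sideways with two part-open fingers, never gripping it. It stands upright on the fixed top at about cabinet x -33, y -122 mm, reckoned from where the fingers stopped and not re-measured. That puts its near side about 50 mm clear of the flap.
- **Flap:** I pressed it at the catch until it had sunk about 4.5 mm, with about 10 N, and it sprang ajar when released. The catch click was only inferred from that.
- **Lifting:** The gripper could only point straight down, so I pushed from the front. The shut fingertips reached below the lower front corner and pushed back and up, about 6 N on the one reading taken early in the lift. I followed the edge round until it was past upright.
- **Last checks:** After I backed away, the side and top views show the flap resting wide open by itself and the arm touching nothing. Wrist force was about 1 N, which is sensor noise. The bowl, both banded jars, mug, brush, tiles and orange look-alike appear where they were, though in the last top view the arm mostly hid the look-alike.
- **Disagreement:** The first side and top estimates of the jar's position differed by about 16 mm. The wrist view settled it, matching the top view to about 3 mm.

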